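# Seat the toothed divider in the rivet sorting tray

## Task

Take the blue toothed divider out of its wooden stand and fit it lengthwise into the sorting tray, all five teeth each in its own slot of the metal bar, pressed fully home past the spring balls so that its body sits flush on the bar, then let go of it. The slotted bar may have been clamped up to about a centimetre off the middle of the tray, so feel for the slots with light pressure and never force the teeth, they break; leave the bottle, white spool and glue pot where they stand.

Things in the scene. Friction and masses are not known exactly. Their poses are not given: they have to be found in the camera images.
- divider: Blue plastic comb, teeth down, 150 mm long (y), 62 mm high (z), about 0.12 kg. Origin: mid length and thickness, at tooth-tip height. Five teeth at y = -60, -30, 0, 30, 60 mm, each 12 mm along y, 7 mm thick (x), 14 mm long (z 0 to 14), tip corners rounded 1 mm. Body 7 mm thick, z 14 to 48 mm. Same either way round. Over 40 N between it and the tray breaks it.
- divider_grip (a point): Middle of the divider's grip block, 47 mm above the tooth tips. The block is 12 mm thick (x), 44 mm long (y), from 32 to 62 mm above the tips, the divider's top. Hold it here, jaws closing along the divider's x.
- stand: Dark wooden stand, 70 x 160 x 30 mm, fixed; origin under its centre, on the desk. Base plate 8 mm thick; the divider stands on it along the stand's y, between two pairs of cheeks (z 8 to 30 mm, y 43 to 73 mm to either side) with 1 mm play each side across x; ends closed at y = +-76.5 mm. Lift the divider straight up 40 mm to clear it.
- sorting_tray: Light wooden open tray, fixed, 120 mm (x) x 206 mm (y), walls 6 mm thick and 32 mm high, floor 6 mm, low ribs to z 20 mm at y = +-48 mm beside the bar; origin under its centre, on the desk. An aluminium slotted bar runs along its middle, parallel to y. Home: divider origin at z = 10 mm in this frame, body on the bar; teeth resting on top of the bar: z = 24 mm.
- bar_top (a point): Tray's middle at the height of the bar's top (24 mm over the desk). Bar 24 x 148 mm, centred across x; five slots at 30 mm pitch along y, each 14 mm (y) x 11 mm (x), 18 mm deep. The middle slot lies 0 to 12 mm from this point toward +y or -y, unmeasured, and stays put. Spring balls 7 mm down in the 2nd and 4th slots resist from about 4 mm depth with up to 15 N; its own weight will not pass them.
- bottle: Brown plastic bottle with a white cap, 59 mm across, 198 mm high, loose bystander; origin under its centre.
- white_spool: Spool of cream thread with white flanges, the only white spool, 35 mm across, 44 mm high, loose bystander; origin under its centre.
- glue: Small glue pot with a blue lid, 47 mm across, 70 mm high, loose bystander; origin under its centre.

How it is judged:
On the way, in this order (a step that is already met when the one before it is completed fails the run):
1. the divider is lifted clear of its stand (z of divider in the frame of stand above 0.035 m), for 0.1 s.
2. all five teeth are in their slots and the divider is home on the bar (z of divider in the frame of sorting_tray between 0.006 and 0.0125 m and x of divider in the frame of sorting_tray between -0.004 and 0.004 m and y of divider in the frame of sorting_tray between -0.0155 and 0.0155 m and angle between the y axis of divider and the y axis of sorting_tray, either way round below 0.06 rad and angle between divider's own z axis and vertical below 0.08 rad), for 0.2 s.
At the end, for the whole second after the job is handed in: Divider released, at rest and home on the bar: origin at z 6 to 12.5 mm in the tray frame (home 10), within 4 mm of the tray middle across x and 15.5 mm along y, its length along the tray y within 0.06 rad (either way round), upright within 0.08 rad (all of step 2 and contact force between divider and the fingers below 0.05 N and linear speed of divider below 0.01 m/s and angular speed of divider below 0.1 rad/s); the robot touches nothing.
It fails at once if the divider is pressed or shoved against the tray or its bar with more than 40 N (contact force between divider and sorting_tray above 40 N).
It fails at once if the bottle is pushed more than 25 mm from its place or knocked over (distance of bottle from where it was at the start of the episode above 0.025 m or angle between bottle's own z axis and vertical above 0.5 rad).
It fails at once if the white spool is pushed more than 25 mm from its place or knocked over (distance of white_spool from where it was at the start of the episode above 0.025 m or angle between white_spool's own z axis and vertical above 0.5 rad).
It fails at once if the glue pot is pushed more than 25 mm from its place or knocked over (distance of glue from where it was at the start of the episode above 0.025 m or angle between glue's own z axis and vertical above 0.5 rad).
It also fails if it takes over 64 s, if anything falls off the work surface, if the arm or the gripper's body presses on something with over 40 N, if the wrist force passes 120 N, or if a joint passes its speed limit or range.

## Robot

A 6-joint arm with a two-finger parallel gripper is mounted at the origin on a cart in front of the work surface, level with it; the furniture and walls round the work are solid. World frame = base frame: x ahead of the robot, y to its left, z up, the work surface at z = 0. Lengths are in m, angles in rad, forces in N, time in s.
With the tool pointing down it reaches from about 0.375 to 0.9 m from the base axis. Payload 3.1 kg.
Tool frame: the origin (TCP) lies where the fingers leave the gripper's body, on its centre line; the fingertips stand 70 mm ahead of it and the grasp point (between the pads) lies 51 mm ahead of it (robot.tip_reach is the distance from the TCP to the fingertips, in m); z points along the fingers, y is the line along which they close (so a half turn about z gives the same grasp; the last joint's range is limited). The gripper opens to 87 mm and grips with 3 to 60 N. Pads are 19 mm wide; open, the fingers measure 117 mm over their backs; the gripper's body (75 mm by 190 mm) begins 51 mm behind the grasp point.
Start: joints at [1.131, 0.527, 1.433, -0, 1.181, -0.178], TCP at [0.162, 0.604, 0.292] pointing down, gripper open.
Joint ranges: [-3.08, 3.08], [-0.75, 2.2], [0.22, 2.44], [-1.43, 4.57], [0, 2.65], [-2.85, 2.85]. Speed limits (rad/s): [2.79, 2.79, 3.14, 3.14, 3.14, 3.14].

## Interface

Orientations are given as a unit quaternion [x, y, z, w].
In Python, from rig import robot gives the robot as it stands.
- The arm moves only by the tool carry_out, never from a script. Its argument "rows" is a list that holds one entry, the list of rows, each a list of 6 numbers: the shift along the tool's x, y, z in mm, then the turn, a rotation vector about the tool's x, y, z in units of 8 degrees (1.0 is 8 degrees). A call has 1 to 20 rows; each row is the pose to reach, as a shift and turn from the pose commanded when the call began, along the tool's axes at that moment; what a row does not reach only later rows make up. A row lasts 1/10 s, in which the tool goes at most 50 mm and 8.59 degrees, less where a joint would pass 70% of its speed; a pose out of reach is approached as far as the arm can. A call with a gripper value outside its range is refused whole. "fingers" is the opening, from 0 (shut) to 1 (fully open), set as the call begins (left out, the last holds). The fingers move at their own pace and stop on an object; "grip_force" is the grip in N (left out, the last holds). Time passes only in rows, so rows that repeat a pose let the fingers close. It gives the time, the measured TCP pose, the force and the opening at its end, in the units of the state.
- robot.get_obs(): the state, without advancing time (a new reading comes with each control period).
- robot.camera(name): name is "scene" or "side" or "wrist"; returns a dict with "color" (400x640x3 uint8, red, green, blue), "depth" (400x640 float32, m along the optical axis (not along the pixel's ray), 0 where there is no reading), "K" (3x3 intrinsics, pixels), "D" ([k1, k2, p1, p2, k3] as OpenCV has them; the pictures are not rectified), "camera_from_world" (4x4, takes a point from world to camera coordinates). Camera axes: x right, y down, z forward; pixel columns grow to the right and rows downward; lengths in m; the calibration is good to about 2 mm. A picture is of the moment at which its call begins.
- robot.hand_in(): hands the job in, once; it reports no verdict.
The state is a dict: "time": time; "q": joint angles; "joint_velocities": joint speeds; "joint_torque": joint torques, N m; "position": TCP position; "tool_rot": TCP orientation; "ft_force": force on the tool from outside, world axes, zero at the start; "moment": the same for the moment, N m; "grip_width": finger opening in m.
Only numpy, scipy, OpenCV 4.12 (cv2) and the standard library are available. Lean on these libraries where they do the work, as an engineer would, in place of code of your own. Each camera call takes 0.05 s, during which the arm holds its last target. There are 200 camera calls.

## Working session

There is one attempt and no reset: what is moved stays moved. The work goes in short steps, Python scripts to look and compute and a tool call to move; the robot and the scene stay as the last step left them, time stands still between calls to the robot, and variables do not carry over. Pictures are saved under pics/ and viewed, on a budget of 10 in all, crops included, one or two more only if the job needs it, and the job is handed in when it is done.

Besides the shell and the picture viewer there is one more tool, called after "Call:" as name([rows], argument=value, ...), one row to a line, values as JSON. carry_out: Moves the arm, as the interface text tells. Its arguments: {"type":"object","properties":{"rows":{"type":"array"},"fingers":{"type":"number"},"grip_force":{"type":"number"}},"required":["rows"]}

```bash
mkdir -p pics; ls
cat > h.py <<'E'
import numpy as np, cv2
from rig import robot
from scipy.spatial.transform import Rotation as R
def pts(c):
    K,D,T=c["K"],np.array(c["D"]),np.array(c["camera_from_world"])
    h,w=c["depth"].shape
    u,v=np.meshgrid(np.arange(w),np.arange(h))
    n=cv2.undistortPoints(np.stack([u,v],-1).reshape(-1,1,2).astype(np.float64),K,D).reshape(h,w,2)
    d=c["depth"][...,None]
    P=np.concatenate([n*d,d],-1)
    return (P-T[:3,3])@T[:3,:3]
def onplane(c,uv,z):
    K,D,T=c["K"],np.array(c["D"]),np.array(c["camera_from_world"])
    n=cv2.undistortPoints(np.array(uv,float).reshape(-1,1,2),K,D).reshape(-1,2)
    r=np.c_[n,np.ones(len(n))]@T[:3,:3]; o=-T[:3,:3].T@T[:3,3]
    return o+r*((z-o[2])/r[:,2])[:,None]
E
python3 - <<'E'
from h import *
o=robot.get_obs(); print(o)
ims=[]
for n in("scene","side","wrist"):
    c=robot.camera(n); np.save(f"{n}.npy",c,allow_pickle=True)
    cv2.imwrite(f"pics/{n}0.png",c["color"][...,::-1])
    T=c["camera_from_world"];print(n,-T[:3,:3].T@T[:3,3],T[2,:3])
E
```

```text
pics
{'time': 0.0, 'q': array([ 1.13048505e+00,  5.28460652e-01,  1.43391160e+00, -5.09895017e-05,
        1.18136325e+00, -1.78493607e-01]), 'joint_velocities': array([ 9.41915793e-04, -9.41209817e-05,  9.48845089e-04,  1.89645479e-03,
        3.43612842e-06,  9.37604961e-04]), 'joint_torque': array([-1.94663895e-03, -4.40050435e+01, -1.76592332e+01,  6.31837081e-02,
        5.83371834e-02, -1.53291844e-04]), 'position': array([0.16149872, 0.60316984, 0.29127189]), 'tool_rot': array([ 1.30525558e-01,  9.91444366e-01, -1.02772667e-03, -3.03781403e-04]), 'ft_force': array([0.11098729, 0.00311149, 0.18848051]), 'moment': array([ 0.00548192, -0.03831337, -0.01628916]), 'grip_width': 0.08706777655054536}
scene [0.23611423 0.59632538 0.49242613] [ 0.39546231 -0.75926787 -0.51683833]
side [ 0.06175387 -0.76995858  0.46148614] [ 0.5380068   0.75041804 -0.38395501]
wrist [0.08235654 0.62491311 0.38430687] [ 0.28688145 -0.07895876 -0.95470652]
```

View pics/scene0.png

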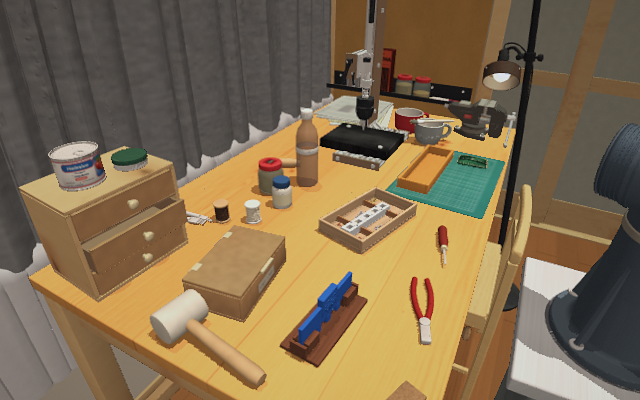

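View pics/side0.png

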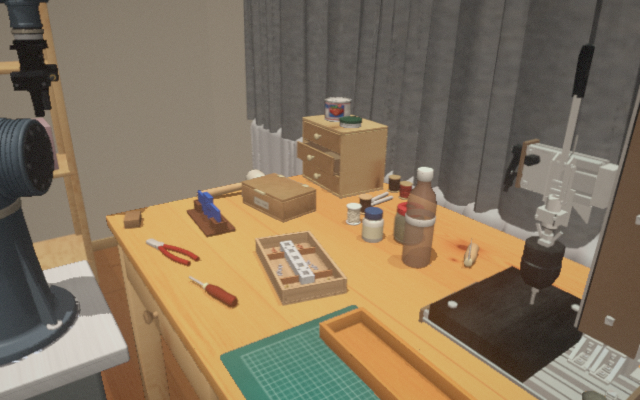

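The scene view shows the divider in its stand around (325,312), the tray around (367,218) with the bar at (365,219), the bottle at (307,150), the glue at (282,192) and the spool at (253,211). The side view shows the same items, with the tray at (298,265) and the divider at (208,207).

Run:
```python
from h import *
def rect(P):
    r=cv2.minAreaRect((P[:,:2]*1000).astype(np.float32)); b=cv2.boxPoints(r)
    e=[b[1]-b[0],b[2]-b[1]]; l=max(e,key=np.linalg.norm)
    return np.round(r[0],1),np.round(r[1],1),"long axis deg",round(np.degrees(np.arctan2(l[1],l[0]))%180,1)
for n in("scene","side"):
    c=np.load(n+".npy",allow_pickle=True).item(); P=pts(c); hsv=cv2.cvtColor(c["color"],cv2.COLOR_RGB2HSV)
    ok=c["depth"]>0
    box=dict(scene=((270,255),(380,370)),side=((180,180),(240,240)))[n]
    m=np.zeros(ok.shape,bool); m[box[0][1]:box[1][1],box[0][0]:box[1][0]]=1
    b=m&ok&(hsv[...,0]>105)&(hsv[...,0]<130)&(hsv[...,1]>120)
    Q=P[b]; print(n,"blue",b.sum(),"z",np.percentile(Q[:,2],[1,50,99]),rect(Q))
    Q2=Q[Q[:,2]>0.062]; print(" blocktop",len(Q2),Q2.mean(0),rect(Q2))
    s=m&ok&~b&(P[...,2]>0.012)&(P[...,2]<0.036); print(" stand",rect(P[s]))
    box=dict(scene=((310,180),(425,255)),side=((250,225),(350,310)))[n]
    m=np.zeros(ok.shape,bool); m[box[0][1]:box[1][1],box[0][0]:box[1][0]]=1
    t=(m&ok&(P[...,2]>0.027)&(P[...,2]<0.036)).astype(np.uint8)
    Q=P[t>0];print(" traytop",len(Q),np.median(Q[:,2]),rect(Q))
    bar=m&ok&(hsv[...,1]<60)&(hsv[...,2]>130)&(P[...,2]>0.019)&(P[...,2]<0.028); print(" bar",bar.sum(),rect(P[bar]))
    for nm,uv,h in dict(scene=[("bottle",(307,150),.1),("glue",(282,195),.03),("spool",(252,212),.02)],side=[("bottle",(420,225),.1),("glue",(373,227),.03),("spool",(354,214),.02)])[n]:
        print(" ",nm,P[uv[1],uv[0]])
```

```text
scene blue 1194 z [0.01041058 0.04824905 0.07034617] (array([430.5, 194.3]), array([150.1,  11.5]), 'long axis deg', np.float32(85.2))
 blocktop 196 [0.42980091 0.19578809 0.06799517] (array([430.7, 194. ]), array([44.4, 11.1]), 'long axis deg', np.float32(85.1))
 stand (array([499. , 184.6]), array([164.5, 173. ]), 'long axis deg', np.float32(172.3))
 traytop 745 0.030805504333094716 (array([ 468.8, -166.5]), array([316.4, 122.5]), 'long axis deg', np.float32(74.6))
 bar 402 (array([ 485.3, -105.1]), array([149.9,  26.1]), 'long axis deg', np.float32(74.6))
  bottle [ 0.6863716  -0.19535446  0.10409209]
  glue [ 0.68292546 -0.07047478  0.03846612]
  spool [0.70947789 0.01153267 0.0287201 ]
side blue 56 z [0.05080381 0.05586021 0.06930649] (array([429.7, 188.7]), array([132.4,   8.2]), 'long axis deg', np.float32(87.0))
 blocktop 25 [0.42937564 0.1881061  0.06800556] (array([429.8, 190.5]), array([40.1,  8.2]), 'long axis deg', np.float32(87.0))
 stand (array([458.8, 236.8]), array([264.9, 107.7]), 'long axis deg', np.float32(57.2))
 traytop 701 0.03020680379469802 (array([ 481.5, -117.1]), array([210.5, 119.8]), 'long axis deg', np.float32(74.9))
 bar 467 (array([ 483.7, -107.8]), array([149.7,  24.8]), 'long axis deg', np.float32(74.9))
  bottle [ 0.68259474 -0.23957733  0.09273145]
  glue [ 0.68350593 -0.1090626   0.03661522]
  spool [ 0.70907987 -0.01391066  0.02621436]
```

View pics/wrist0.png

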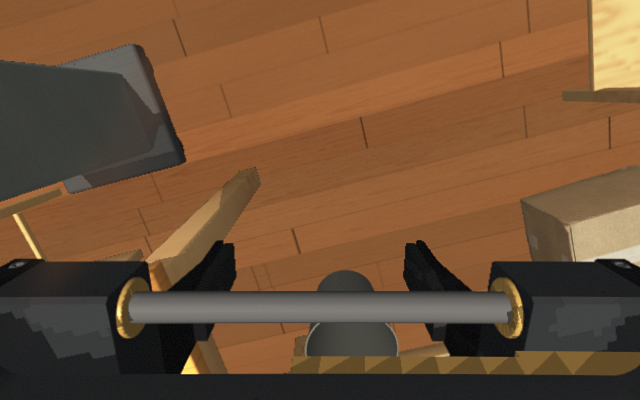

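The wrist view shows mostly floor, with nothing useful from the start pose. The divider is at about (430,193) mm with its long axis at 85°, and the tray is at about (482,-117) mm at 75°. I'll move above the divider.

```bash
cat >> h.py <<'E'
def rel(p,closing_deg,cmd=None):
    """shift mm in tool axes + rotvec (8 deg units) from the present pose to TCP p, fingers down, closing along closing_deg"""
    o=robot.get_obs(); R0=R.from_quat(o["tool_rot"]); p0=o["position"]
    a=np.radians(closing_deg); y=np.array([np.cos(a),np.sin(a),0]); z=np.array([0,0,-1.]); M=np.c_[np.cross(y,z),y,z]
    d=R0.inv().apply(np.array(p)-p0)*1000; r=(R0.inv()*R.from_matrix(M)).as_rotvec(degrees=True)/8
    return np.round(d,1),np.round(r,2)
E
python3 -c "
from h import *
print(rel([.43,.193,.25],-4.8))"
```

```text
(array([-365.5, -326.8,   41.9]), array([-0.01,  0.01,  9.98]))
```

Call:
carry_out([
  [[-20, -18, 2, 0, 0, 0.5], [-55, -49, 6, 0, 0, 1.5], [-90, -80, 10, 0, 0, 2.5], [-125, -112, 14, 0, 0, 3.5], [-160, -143, 18, 0, 0, 4.5], [-195, -175, 22, 0, 0, 5.4], [-230, -206, 26, 0, 0, 6.4], [-265, -237, 30, 0, 0, 7.3], [-300, -268, 35, 0, 0, 8.3], [-335, -300, 39, 0, 0, 9.2], [-355, -317, 41, 0, 0, 9.8], [-365.5, -326.8, 42, 0, 0, 9.98], [-365.5, -326.8, 42, 0, 0, 9.98], [-365.5, -326.8, 42, 0, 0, 9.98]],
])

```text
time: 1.55
position: [0.4294, 0.194, 0.2502]
tool_rot: [0.736, 0.677, -0.0, -0.001]
ft_force: [0.4, 0.4, 0.2]
grip_width: 0.0868
```

Run:
```python
from h import *
o=robot.get_obs();print(o["time"],o["position"],o["tool_rot"],o["ft_force"])
c=robot.camera("wrist"); np.save("w1.npy",c,allow_pickle=True); cv2.imwrite("pics/w1.png",c["color"][...,::-1])
P=pts(c);hsv=cv2.cvtColor(c["color"],cv2.COLOR_RGB2HSV)
b=(c["depth"]>0)&(hsv[...,0]>105)&(hsv[...,0]<130)&(hsv[...,1]>120)
for lo,hi in((.060,.08),(.03,.08)):
    Q=P[b&(P[...,2]>lo)&(P[...,2]<hi)]
    r=cv2.minAreaRect((Q[:,:2]*1000).astype(np.float32)); print(len(Q),r,np.median(Q[:,2]))
    u=np.argwhere(b&(P[...,2]>lo)); print(u.min(0),u.max(0))
```

```text
1.55 [0.42943158 0.19398383 0.25015893] [ 7.35920314e-01  6.77067892e-01 -3.07756330e-04 -5.16984207e-04] [0.42684057 0.40945416 0.15935064]
734 ((430.9587707519531, 191.8809356689453), (44.51900863647461, 10.937721252441406), 85.43115997314453) 0.07024855225068172
[172   0] [399 639]
1646 ((430.8680725097656, 190.68264770507812), (152.0174102783203, 11.038322448730469), 85.2687759399414) 0.05735406667173453
[105   0] [399 639]
```

View pics/w1.png

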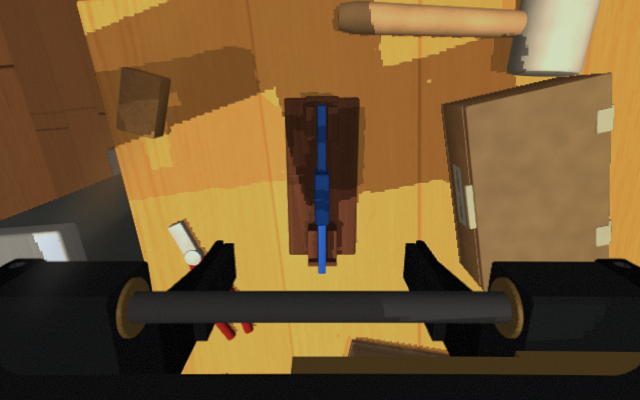

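The divider block is centred near (322,200) between the open fingers, and a cardboard box lies to the right with its edge near (450,180). I'll check the clearance and then descend.

```bash
python3 -c "
from h import *
c=np.load('w1.npy',allow_pickle=True).item();P=pts(c);Q=P[200,440:560:20];print(Q)
print(rel([.4308,.192,.108],-4.7))"
```

```text
[[5.51148610e-01 1.60931892e-01 5.82653105e-04]
 [5.61062111e-01 1.68287520e-01 2.71592871e-02]
 [5.65071711e-01 1.77966612e-01 5.96820228e-02]
 [5.80827469e-01 1.77280682e-01 6.17260026e-02]
 [5.98540232e-01 1.75224372e-01 5.98502083e-02]
 [6.15120799e-01 1.73898052e-01 6.00387221e-02]]
(array([ -2.2,   2. , 142.2]), array([-0.01, -0.  , -0.  ]))
```

Clear: the box is 60 mm high and the body stays above 108 mm.

Call:
carry_out([
  [[-1, 1, 15, 0, 0, 0], [-2, 2, 40, 0, 0, 0], [-2.2, 2, 70, 0, 0, 0], [-2.2, 2, 100, 0, 0, 0], [-2.2, 2, 125, 0, 0, 0], [-2.2, 2, 138, 0, 0, 0], [-2.2, 2, 142, 0, 0, 0], [-2.2, 2, 142, 0, 0, 0], [-2.2, 2, 142, 0, 0, 0], [-2.2, 2, 142, 0, 0, 0]],
], fingers=0.5)

```text
time: 2.6
position: [0.4324, 0.1915, 0.1092]
tool_rot: [0.736, 0.677, 0.001, 0.001]
ft_force: [-0.4, -0.2, -0.1]
grip_width: 0.0436
```

Call:
carry_out([
  [[0, 0, 0, 0, 0, 0], [0, 0, 0, 0, 0, 0], [0, 0, 0, 0, 0, 0], [0, 0, 0, 0, 0, 0], [0, 0, 0, 0, 0, 0], [0, 0, 0, 0, 0, 0], [0, 0, 0, 0, 0, 0], [0, 0, 0, 0, 0, 0], [0, 0, 0, 0, 0, 0], [0, 0, 0, 0, 0, 0]],
], fingers=0, grip_force=25)

```text
time: 3.6
position: [0.432, 0.191, 0.1083]
tool_rot: [0.736, 0.677, -0.0, 0.0]
ft_force: [0.4, -0.0, 1.6]
grip_width: 0.0119
```

Call:
carry_out([
  [[0, 0, -5, 0, 0, 0], [0, 0, -12, 0, 0, 0], [0, 0, -22, 0, 0, 0], [0, 0, -35, 0, 0, 0], [0, 0, -50, 0, 0, 0], [0, 0, -65, 0, 0, 0], [0, 0, -80, 0, 0, 0], [0, 0, -90, 0, 0, 0], [0, 0, -92, 0, 0, 0], [0, 0, -92, 0, 0, 0]],
])

```text
time: 4.6
position: [0.432, 0.1911, 0.2007]
tool_rot: [0.736, 0.677, 0.0, 0.0]
ft_force: [0.3, -0.2, -1.9]
grip_width: 0.0122
```

```bash
python3 -c "
from h import *
o=robot.get_obs();print(o['position'],o['ft_force'],o['moment'],o['grip_width'])
print(rel([.482,-.117,.2],-15.2))"
```

```text
[0.43201749 0.19110901 0.20066533] [ 0.32327375 -0.23909727 -1.89987727] [-0.07912952  0.00180635 -0.05451313] 0.01221151951538923
(array([-302.8,   75.8,    0.7]), array([ 0.01, -0.  ,  1.3 ]))
```

The divider is lifted: the weight shows at the wrist and the grip width is 12 mm. Next is a close look at the bar slots in the saved views, each rectified onto the plane z = 24 mm in the estimated tray frame.

Run:
```python
from h import *
# rectify plane z=24mm, tray frame guess centre (482,-117), y axis at 74.8deg; 4 px/mm ; image x = tray y
a=np.radians(74.8); ey=np.array([np.cos(a),np.sin(a)]); ex=np.array([np.sin(a),-np.cos(a)]); o=np.array([.482,-.117])
S=3.5; out=[]
for n in("scene","side"):
    c=np.load(n+".npy",allow_pickle=True).item(); T=c["camera_from_world"]
    yy,xx=np.meshgrid(np.arange(-112,112,1/S),np.arange(-40,40,1/S))
    W=np.concatenate([o+(yy[...,None]*ey+xx[...,None]*ex)/1000,np.full(yy.shape+(1,),.024)],-1)
    uv=cv2.projectPoints(W.reshape(-1,3),cv2.Rodrigues(T[:3,:3])[0],T[:3,3],c["K"],np.array(c["D"]))[0].reshape(yy.shape+(2,)).astype(np.float32)
    im=cv2.remap(c["color"],uv,None,cv2.INTER_CUBIC)
    for k in range(-100,101,20): cv2.line(im,(int((k+112)*S),0),(int((k+112)*S),8),(255,0,0),1)
    out.append(im)
im=np.vstack(out);print(im.shape);cv2.imwrite("pics/rect.png",im[...,::-1])
```

```text
(560, 784, 3)
```

View pics/rect.png

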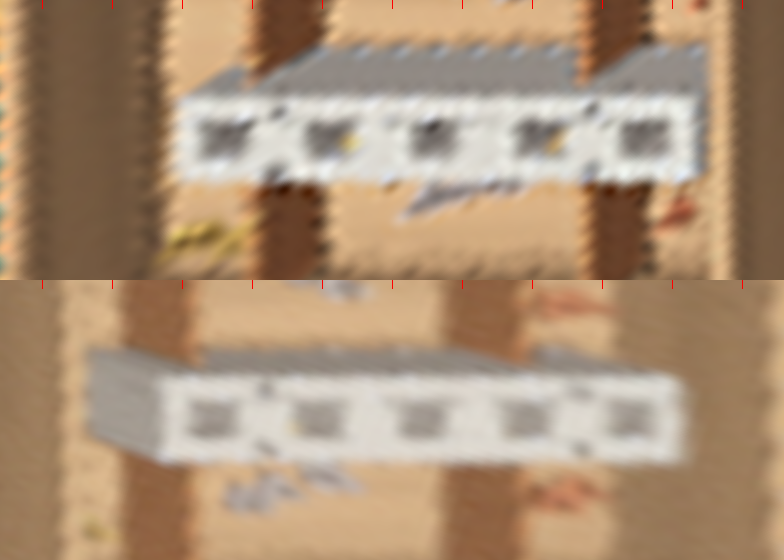

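Both views show the whole bar with its five slots. The middle slot is at about +12 mm (scene, px 435) and +9 mm (side, px 422), so roughly +10.5 mm along the tray, and it is centred across x. I'll go to hover.

```bash
python3 -c "
from h import *
print(rel([.4845,-.108,.155],-15.2))"
```

```text
(array([-293.6,   77.5,   45.7]), array([ 0.01, -0.  ,  1.3 ]))
```

Call:
carry_out([
  [[-10, 3, 0, 0, 0, 0.05], [-35, 10, 0, 0, 0, 0.15], [-70, 20, 0, 0, 0, 0.3], [-110, 30, 0, 0, 0, 0.5], [-150, 40, 0, 0, 0, 0.7], [-190, 50, 0, 0, 0, 0.9], [-225, 60, 0, 0, 0, 1.05], [-255, 68, 5, 0, 0, 1.2], [-278, 74, 15, 0, 0, 1.28], [-290, 77, 27, 0, 0, 1.3], [-293.6, 77.5, 38, 0, 0, 1.3], [-293.6, 77.5, 45, 0, 0, 1.3], [-293.6, 77.5, 45.7, 0, 0, 1.3], [-293.6, 77.5, 45.7, 0, 0, 1.3], [-293.6, 77.5, 45.7, 0, 0, 1.3]],
])

```text
time: 6.1
position: [0.4845, -0.1071, 0.1548]
tool_rot: [0.794, 0.608, 0.0, 0.0]
ft_force: [-0.3, 0.1, -1.0]
grip_width: 0.0117
```

Run:
```python
from h import *
o=robot.get_obs();p=o["position"];print(o["time"],p,o["tool_rot"],o["ft_force"],o["moment"])
a=np.radians(74.8); ey=np.array([np.cos(a),np.sin(a)]); ex=np.array([np.sin(a),-np.cos(a)]); oo=np.array([.482,-.117])
ims=[]
for n in("scene","side"):
    c=robot.camera(n); np.save(n+"1.npy",c,allow_pickle=True); P=pts(c);hsv=cv2.cvtColor(c["color"],cv2.COLOR_RGB2HSV)
    b=(c["depth"]>0)&(hsv[...,0]>105)&(hsv[...,0]<130)&(hsv[...,1]>120)&(abs(P[...,0]-p[0])<.09)&(abs(P[...,1]-p[1])<.09)&(P[...,2]>.04)&(P[...,2]<.13)
    Q=P[b]; r=cv2.minAreaRect((Q[:,:2]*1000).astype(np.float32)); print(n,b.sum(),r,Q[:,2].min(),Q[:,2].max())
    y=(Q[:,:2]-oo)@ey*1000; x=(Q[:,:2]-oo)@ex*1000; print(" tray y",y.min(),y.max(),"x",x.min(),x.max())
    v,u=np.argwhere(b).mean(0).astype(int); v=np.clip(v,75,325);u=np.clip(u,100,540)
    ims.append(cv2.resize(c["color"][v-75:v+75,u-100:u+100],(640,480) if 0 else (400,300),interpolation=cv2.INTER_CUBIC))
cv2.imwrite("pics/hov.png",np.hstack(ims)[...,::-1])
```

```text
6.1 [ 0.48448573 -0.10713046  0.15483962] [7.94175226e-01 6.07688816e-01 7.96820136e-05 8.40701310e-05] [-0.25720634  0.07508645 -1.02616391] [-0.05793015  0.07514272 -0.02057006]
scene 713 ((484.01708984375, -102.91712188720703), (147.47140502929688, 30.09013557434082), 64.58151245117188) 0.054472041012854876 0.12774904708367799
 tray y -60.75765110739107 89.02152920535273 x -18.567130460849466 15.027138640452913
side 40 ((474.7860412597656, -148.1344451904297), (64.67676544189453, 11.918964385986328), 66.1800308227539) 0.08914438980908164 0.10287812956131628
 tray y -64.45861656572329 -0.8567951741314859 x -3.79890190542301 11.940505328927983
```

View pics/hov.png

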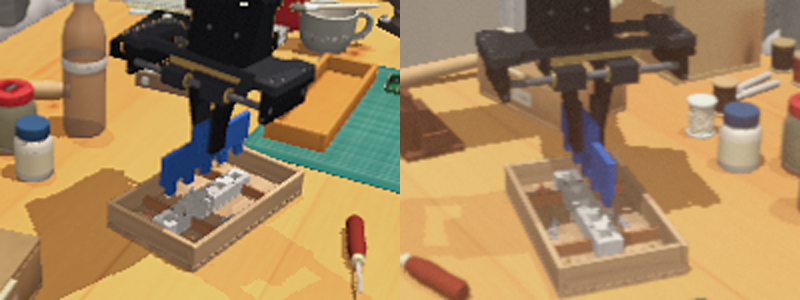

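The hover view shows the divider above and parallel to the bar. In the same views its centre is about 0.6–1.8 mm too far along +y (tool +x). I'll shift by −1 mm and descend to just above the bar.

Call:
carry_out([
  [[-1, 0, 5, 0, 0, 0], [-1, 0, 12, 0, 0, 0], [-1, 0, 18, 0, 0, 0], [-1, 0, 23, 0, 0, 0], [-1, 0, 26, 0, 0, 0], [-1, 0, 27, 0, 0, 0], [-1, 0, 27, 0, 0, 0], [-1, 0, 27, 0, 0, 0], [-1, 0, 27, 0, 0, 0], [-1, 0, 27, 0, 0, 0]],
])

```text
time: 7.2
position: [0.4843, -0.109, 0.1278]
tool_rot: [0.795, 0.607, 0.0, 0.0]
ft_force: [-0.3, -0.2, -0.4]
grip_width: 0.0117
```

Call:
carry_out([
  [[0, 0, 0.5, 0, 0, 0], [0, 0, 1, 0, 0, 0], [0, 0, 1.5, 0, 0, 0], [0, 0, 1.5, 0, 0, 0]],
])

```text
time: 7.6
position: [0.4841, -0.109, 0.126]
tool_rot: [0.795, 0.607, -0.0, -0.0]
ft_force: [0.2, -0.1, -1.3]
grip_width: 0.0116
```

Call:
carry_out([
  [[0, 0, 0.5, 0, 0, 0], [0, 0, 1, 0, 0, 0], [0, 0, 1.5, 0, 0, 0], [0, 0, 1.5, 0, 0, 0]],
])

```text
time: 8.0
position: [0.4841, -0.109, 0.1245]
tool_rot: [0.795, 0.607, -0.0, -0.0]
ft_force: [0.4, 0.3, -1.9]
grip_width: 0.0117
```

Call:
carry_out([
  [[0, 0, 0.5, 0, 0, 0], [0, 0, 1, 0, 0, 0], [0, 0, 1, 0, 0, 0]],
])

```text
time: 8.3
position: [0.4842, -0.1088, 0.1236]
tool_rot: [0.795, 0.607, 0.0, -0.0]
ft_force: [0.5, 1.2, -0.3]
grip_width: 0.0117
```

Call:
carry_out([
  [[0, 0, 0.4, 0, 0, 0], [0, 0, 0.7, 0, 0, 0], [0, 0, 0.7, 0, 0, 0]],
])

```text
time: 8.6
position: [0.4842, -0.1088, 0.1228]
tool_rot: [0.795, 0.607, 0.0, -0.0]
ft_force: [0.7, 2.2, -1.4]
grip_width: 0.0117
```

The sideways force is growing toward +y (tool +x), so the rounded tips are on a slot edge. I'll ease +0.5 mm along tool x.

Call:
carry_out([
  [[0.3, 0, 0, 0, 0, 0], [0.5, 0, 0, 0, 0, 0], [0.5, 0, 0, 0, 0, 0]],
])

```text
time: 8.9
position: [0.4843, -0.1086, 0.1228]
tool_rot: [0.795, 0.607, -0.0, 0.0]
ft_force: [0.2, 0.8, -1.8]
grip_width: 0.0119
```

Call:
carry_out([
  [[0, 0, 0.4, 0, 0, 0], [0, 0, 0.8, 0, 0, 0], [0, 0, 0.8, 0, 0, 0]],
])

```text
time: 9.2
position: [0.4843, -0.1086, 0.122]
tool_rot: [0.795, 0.607, -0.0, -0.0]
ft_force: [0.3, 0.4, -1.4]
grip_width: 0.0116
```

It is free to go down and appears to be inside. Continuing gently.

Call:
carry_out([
  [[0, 0, 0.5, 0, 0, 0], [0, 0, 1, 0, 0, 0], [0, 0, 1.5, 0, 0, 0], [0, 0, 1.5, 0, 0, 0]],
])

```text
time: 9.6
position: [0.4843, -0.1085, 0.1205]
tool_rot: [0.795, 0.607, -0.0, -0.0]
ft_force: [0.0, 0.5, -1.1]
grip_width: 0.0119
```

Call:
carry_out([
  [[0, 0, 0.4, 0, 0, 0], [0, 0, 0.8, 0, 0, 0], [0, 0, 0.8, 0, 0, 0]],
])

```text
time: 9.9
position: [0.4843, -0.1085, 0.1197]
tool_rot: [0.795, 0.607, -0.0, -0.0]
ft_force: [-0.3, -0.0, -2.2]
grip_width: 0.012
```

Call:
carry_out([
  [[0, 0, 0, 0, 0, 0], [0, 0, 0.5, 0, 0, 0], [0, 0, 1, 0, 0, 0], [0, 0, 1.5, 0, 0, 0], [0, 0, 1.5, 0, 0, 0]],
], grip_force=50)

```text
time: 10.4
position: [0.4842, -0.1085, 0.1184]
tool_rot: [0.795, 0.607, -0.0, -0.0]
ft_force: [-1.2, -0.2, 2.1]
grip_width: 0.0118
```

Call:
carry_out([
  [[0, 0, 0.5, 0, 0, 0], [0, 0, 1, 0, 0, 0], [0, 0, 1, 0, 0, 0]],
])

```text
time: 10.7
position: [0.4843, -0.1085, 0.1173]
tool_rot: [0.795, 0.607, -0.0, 0.0]
ft_force: [-1.4, 1.0, 2.8]
grip_width: 0.0112
```

Call:
carry_out([
  [[0, 0, 0.5, 0, 0, 0], [0, 0, 1, 0, 0, 0], [0, 0, 1.5, 0, 0, 0], [0, 0, 1.5, 0, 0, 0]],
])

```text
time: 11.1
position: [0.4843, -0.1085, 0.1155]
tool_rot: [0.795, 0.607, -0.0, -0.0]
ft_force: [0.3, 0.1, 0.5]
grip_width: 0.0118
```

Call:
carry_out([
  [[0, 0, 0.5, 0, 0, 0], [0, 0, 1, 0, 0, 0], [0, 0, 1, 0, 0, 0]],
])

```text
time: 11.4
position: [0.4843, -0.1085, 0.1146]
tool_rot: [0.795, 0.607, -0.0, -0.0]
ft_force: [0.0, 0.3, -0.2]
grip_width: 0.0115
```

Call:
carry_out([
  [[0, 0, 0.5, 0, 0, 0], [0, 0, 1, 0, 0, 0], [0, 0, 1.5, 0, 0, 0], [0, 0, 2, 0, 0, 0], [0, 0, 2, 0, 0, 0]],
])

```text
time: 11.9
position: [0.4843, -0.1085, 0.1126]
tool_rot: [0.795, 0.607, -0.0, -0.0]
ft_force: [-0.3, -0.0, 0.8]
grip_width: 0.0115
```

Call:
carry_out([
  [[0, 0, 0.5, 0, 0, 0], [0, 0, 1, 0, 0, 0], [0, 0, 1.5, 0, 0, 0], [0, 0, 1.5, 0, 0, 0]],
])

```text
time: 12.3
position: [0.4843, -0.1085, 0.1111]
tool_rot: [0.795, 0.607, -0.0, -0.0]
ft_force: [-0.5, -0.1, 0.9]
grip_width: 0.0115
```

Call:
carry_out([
  [[0, 0, 0.4, 0, 0, 0], [0, 0, 0.8, 0, 0, 0], [0, 0, 0.8, 0, 0, 0]],
])

```text
time: 12.6
position: [0.4843, -0.1085, 0.1104]
tool_rot: [0.795, 0.607, -0.0, -0.0]
ft_force: [-0.1, 0.3, 0.8]
grip_width: 0.0113
```

Call:
carry_out([
  [[0, 0, 0.4, 0, 0, 0], [0, 0, 0.4, 0, 0, 0]],
])

```text
time: 12.8
position: [0.4843, -0.1085, 0.1103]
tool_rot: [0.795, 0.607, 0.0, 0.0]
ft_force: [-0.8, -0.3, 4.4]
grip_width: 0.0116
```

Contact at the expected home height (TCP 0.110). One more small press to confirm.

Call:
carry_out([
  [[0, 0, 0.3, 0, 0, 0], [0, 0, 0.3, 0, 0, 0], [0, 0, 0.3, 0, 0, 0]],
])

```text
time: 13.1
position: [0.4843, -0.1085, 0.1102]
tool_rot: [0.795, 0.607, 0.0, 0.0]
ft_force: [-0.9, 0.6, 7.0]
grip_width: 0.0114
```

Run:
```python
from h import *
ims=[]
for n,(u,v) in dict(scene=(365,205),side=(298,255)).items():
    c=robot.camera(n); ims.append(cv2.resize(c["color"][v-60:v+60,u-80:u+80],(400,300),interpolation=cv2.INTER_CUBIC))
cv2.imwrite("pics/home.png",np.hstack(ims)[...,::-1])
```

```text
(no output)
```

View pics/home.png

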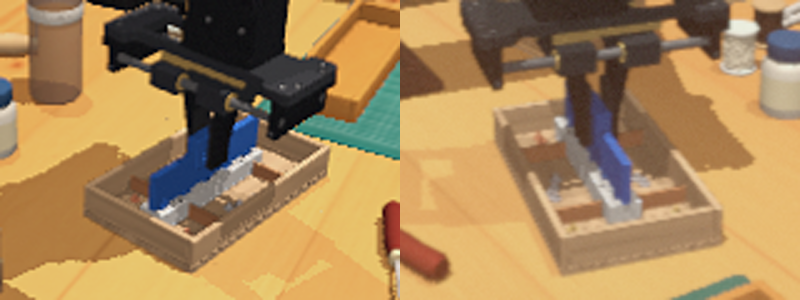

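The crops show the divider body flush on the bar with no teeth visible. I'll release, opening partly so the fingers stay clear of the walls, and retreat.

Call:
carry_out([
  [[0, 0, -0.4, 0, 0, 0], [0, 0, -0.4, 0, 0, 0], [0, 0, -0.4, 0, 0, 0], [0, 0, -0.4, 0, 0, 0], [0, 0, -0.4, 0, 0, 0], [0, 0, -0.4, 0, 0, 0], [0, 0, -0.4, 0, 0, 0], [0, 0, -0.4, 0, 0, 0]],
], fingers=0.4)

```text
time: 14.0
position: [0.4843, -0.1085, 0.1101]
tool_rot: [0.795, 0.607, 0.0, 0.0]
ft_force: [0.1, 0.1, -0.2]
grip_width: 0.0346
```

Call:
carry_out([
  [[0, 0, -5, 0, 0, 0], [0, 0, -15, 0, 0, 0], [0, 0, -30, 0, 0, 0], [0, 0, -50, 0, 0, 0], [0, 0, -70, 0, 0, 0], [-20, 0, -90, 0, 0, 0], [-50, 0, -110, 0, 0, 0], [-80, 0, -120, 0, 0, 0], [-95, 0, -125, 0, 0, 0], [-100, 0, -125, 0, 0, 0], [-100, 0, -125, 0, 0, 0], [-100, 0, -125, 0, 0, 0]],
])

```text
time: 15.2
position: [0.4576, -0.2038, 0.2344]
tool_rot: [0.795, 0.607, -0.0, -0.001]
ft_force: [0.7, -0.5, 0.2]
grip_width: 0.0349
```

Run:
```python
from h import *
print(robot.get_obs()["grip_width"])
a=np.radians(74.8); ey=np.array([np.cos(a),np.sin(a)]); ex=np.array([np.sin(a),-np.cos(a)]); oo=np.array([.482,-.117])
ims=[]
for n in("scene","side","wrist"):
    c=robot.camera(n); P=pts(c);hsv=cv2.cvtColor(c["color"],cv2.COLOR_RGB2HSV)
    b=(c["depth"]>0)&(hsv[...,0]>105)&(hsv[...,0]<130)&(hsv[...,1]>120)
    y=(P[...,:2]-oo)@ey*1000; x=(P[...,:2]-oo)@ex*1000
    b&=(abs(x)<30)&(abs(y)<110)
    z=P[...,2][b]; t=b&(P[...,2]>.062); print(n,b.sum(),"y",y[b].min(),y[b].max(),"z",np.percentile(z,[1,99]),"block",x[t].mean(),y[t].mean(),np.median(P[...,2][t]),cv2.minAreaRect((P[t][:,:2]*1000).astype(np.float32)))
    v,u=np.argwhere(b).mean(0).astype(int); v=np.clip(v,60,340);u=np.clip(u,52,588)
    ims.append(cv2.resize(c["color"][v-60:v+60,u-52:u+52],(260,300),interpolation=cv2.INTER_CUBIC))
cv2.imwrite("pics/fin.png",np.hstack(ims)[...,::-1])
```

```text
0.03486492812347173
scene 712 y -93.15592588954063 87.61278609706692 z [0.0230633 0.168975 ] block -2.615918174820302 4.263831378136195 0.07060286367869409 ((463.94903564453125, -141.91265869140625), (119.20137786865234, 57.04355239868164), 87.3803482055664)
side 1 y -17.1369482773557 -17.1369482773557 z [0.05711837 0.05711837] block nan nan nan ((0.0, 0.0), (0.0, 0.0), 0.0)
wrist 2216 y -97.50746837539424 53.14722040447819 z [0.05700564 0.2692133 ] block -0.16556042494659073 -6.634141918051954 0.07257112518881997 ((475.929443359375, -150.29971313476562), (129.42872619628906, 58.130374908447266), 70.3213882446289)<stdin>:10: RuntimeWarning: Mean of empty slice.
  ret = ret.dtype.type(ret / rcount)
  return _methods._mean(a, axis=axis, dtype=dtype,
```

View pics/fin.png

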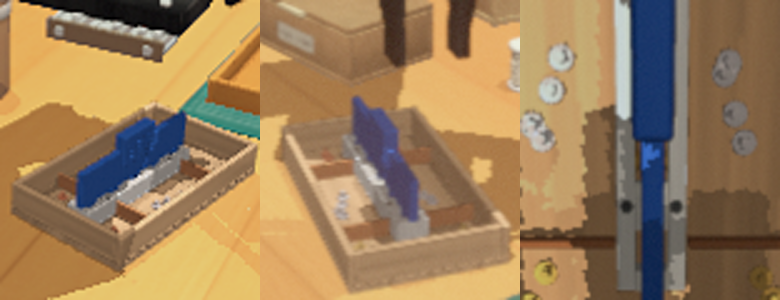

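The divider stands upright and flush on the bar in all three views. The block top reads 71–73 mm, where home is 72 mm and resting on the bar would be 86 mm. Nothing touches it, so I'm handing in.

```bash
python3 -c "
from rig import robot
print(robot.hand_in())"
```

```text
the job is handed in; nothing more can be done
None
```

The divider is out of its stand, seated in the slotted bar and released, and the job was handed in at about 15 s of the 64 s allowed; the hand-in reports no verdict.

- **Fit:** The tips met a slot edge with about 2 N of sideways force. A 0.5 mm shift freed them, and the teeth then went in past the spring balls. The body stopped on the bar at the expected height. The highest wrist force I read was 7 N, but readings come only at the end of each call, so the peak at the spring balls was not seen.
- **Final checks:** The pictures show the divider upright and flush on the bar, with no teeth showing. The top of the grip block read 71–73 mm; home is 72 mm, and resting on top of the bar would be 86 mm. The fingers are open and clear, with no wrist force left. The arm never went near the bottle, spool or glue pot, but I did not re-measure their positions.
- **Failed or disagreeing:** My last automatic position along and across the tray failed. The blue colour mask picked up false pixels, and the side camera gave only one blue pixel. Those two positions therefore rest on the pictures and the seating height. The scene and side cameras also disagreed by about 3.5 mm on where the middle slot lay; contact settled that.

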